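# Free the seized knob of the whetstone holder and clamp the stone

## Task

The wing knob that winds the jaw of the whetstone holder has seized with dried slurry. Break it loose with a short firm twist anticlockwise, then wind the jaw on with it until the stone is held snugly, with no play, between the jaw and the end stop, and let go. Wind in gently at the end, since the stone is brittle, and leave everything else on the bench where it lies.

Things in the scene. Friction and masses are not known exactly. Their poses are not given: they have to be found in the camera images.
- holder: whetstone holder screwed to the bench: a grey painted bed 60 x 228 mm, 12 mm high, with an ear and a screw at each end; origin on the bench top under the bed's middle line (22 mm from the bed's middle, towards the jaw), z up, y along the bed towards the end stop, x across it
- end_stop: fixed end stop, an aluminium block 56 x 19 x 17 mm with two bolts, at the +y end of the bed; origin at the foot of its face towards the stone, at bed height (12 mm above the bench), 111 mm along +y from the holder's origin; axes as the holder's. On that face sits a black rubber buffer 50 mm wide on stiff stems, against which the stone must seat: its face stands 4 to 12 mm before the block, set anew each time
- stone: green whetstone 46 x 108 x 22 mm lying flat and loose on the bed (top 34 mm above the bench), its 108 mm along its own y, roughly along the holder's y; origin at the centre of its underside, at first clear of the buffer and of the jaw by 2 mm or more. Brittle: the jaw must never press it with more than 30 N; 8 to 15 N is right, under 4 N is loose
- knob (a joint): turn of the wing knob about its upright axis, anticlockwise from above, from 0 where it has seized; 3.2 at most. About 0.5 N m breaks it loose within the first 0.3 rad; after that it turns easily (about 0.1 N m). Each radian winds the jaw, and the knob with it, 8 mm along the holder's +y: 13 to 21 mm in all until the stone is tight. Each newton on the stone adds 0.008 N m; a push on the knob along the bed presses too. Let go, it stays
- knob_bar (a point): middle of the black knob's wing, on the knob's axis, 57.5 mm above the bench; x along the wing, z up; it turns and moves on with the knob. The wing is a bar 46 mm long, 13 mm thick and 24 mm tall, 45 to 69 mm above the bench, on a hub 19 to 26 mm across; grip it firmly across its thickness. All else on the holder is lower than 37 mm
- jaw_face (a point): centre of the rubber face of the sliding jaw, which meets the stone's near end; 22 mm towards the end stop from the knob's axis, 20.5 mm above the bench. The jaw is an aluminium block 56 x 44 x 17 mm that straddles the bed and carries the knob. The rubber gives about 1 mm at 25 N; sliding the stone along takes 1 to 3 N
- grey_stone: small grey whetstone 40 x 100 x 18 mm beside the holder; bystander, origin under its centre
- loupe: black eye loupe, 37 mm across, 22 mm high; bystander, origin under its centre
- screwdriver: screwdriver, 180 mm long; bystander, origin under its middle
- awl: awl with a brown handle, 150 mm long; bystander, origin under its middle
- ferrule_a: cream ferrule ring, 23 mm across, 22 mm high; bystander
- handle_scale: dark handle blank, 23 x 118 x 19 mm; bystander
- marker: felt marker, 124 mm long; bystander
- jaw: the sliding jaw block itself (see jaw_face); origin on the knob's axis at bed height (12 mm), axes as the holder's

How it is judged:
On the way, in this order (a step that is already met when the one before it is completed fails the run):
1. the knob has been broken loose (turned past 0.4 rad) (value of joint knob above 0.4 rad), for 0.1 s.
2. the jaw presses the stone against the end stop (more than 4 N at both ends) (contact force between jaw and stone above 4 N and contact force between stone and end_stop above 4 N), for 0.2 s.
At the end, for the whole second after the job is handed in: the stone lies flat and still on the bed, held between jaw and end stop with 4 to 30 N at each end, and the knob is at rest (all of step 2 and angle between stone's own z axis and vertical below 0.04 rad and linear speed of stone below 0.005 m/s and z of stone in the frame of holder below 0.015 m and velocity of joint knob between -0.05 and 0.05 rad/s); the robot touches nothing.
It fails at once if the jaw presses on the brittle stone with more than 30 N (contact force between jaw and stone above 30 N).
It fails at once if a bystander is moved by more than 20 mm (distance of any of grey_stone, loupe, screwdriver, awl, ferrule_a, handle_scale, marker from where it was at the start of the episode above 0.02 m).
It also fails if it takes over 72 s, if anything falls off the work surface, if the arm or the gripper's body presses on something with over 40 N, if the wrist force passes 120 N, or if a joint passes its speed limit or range.

## Robot

A 7-joint arm with a two-finger parallel gripper is mounted at the origin on a cart in front of the work surface, level with it; the furniture and walls round the work are solid. World frame = base frame: x ahead of the robot, y to its left, z up, the work surface at z = 0. Lengths are in m, angles in rad, forces in N, time in s.
With the tool pointing down it reaches from about 0.4 to 0.875 m from the base axis. Payload 19.3 kg.
Tool frame: the origin (TCP) lies midway between the tips of the shut fingers; the grasp point (between the pads) lies 19 mm behind it (tcp_to_grasp is the z of the grasp point in the tool frame, in m); z points along the fingers, y is the line along which they close (so a half turn about z gives the same grasp; the last joint's range is limited). The gripper opens to 85 mm and grips with 20 to 120 N. Pads are 22 mm wide; open, the fingers measure 114 mm over their backs; the gripper's body (76 mm by 85 mm) begins 54 mm behind the grasp point. The pads swing forward as they close: fully open they stand 13 mm farther back than shut.
Start: joints at [-0.07, 0.521, -0.036, 1.599, 0.021, 1.021, -0.113], TCP at [0.625, -0, 0.194] pointing down, gripper open.
Joint ranges: [-2.91, 2.91], [-0.3, 2.13], [-1.5, 1.42], [0.17, 2.43], [-1.26, 4.41], [0.16, 1.93], [-2.52, 2.52]. Speed limits (rad/s): [1.89, 1.89, 2.39, 2.39, 3.01, 3.01, 3.01].

## Interface

Orientations are given as [roll, pitch, yaw] about the fixed x, y, z axes, in that order (R = Rz(yaw) Ry(pitch) Rx(roll)).
In Python, from workcell import * gives the robot as it stands.
- The arm moves only by the tool send_rows, never from a script. Its argument "increments" is a list of rows, each a list of 3 entries, a list of its own where there are three numbers: the shift along the tool's x, y, z in mm, then the turn, a rotation vector about the tool's x, y, z in degrees, then the gripper's target within -1 to 1 (fully open at 1, half-way at 0, shut at -1). In form: [[[x, y, z], [wx, wy, wz], grip], ...]. A call has 1 to 10 rows; each row is the pose to reach, as a shift and turn from the pose commanded when the call began, along the tool's axes at that moment; what a row does not reach only later rows make up. A row lasts 1/10 s, in which the tool goes at most 50 mm and 8.59 degrees, less where a joint would pass 70% of its speed; a pose out of reach is approached as far as the arm can. A call with a gripper value outside its range is refused whole. The fingers move at their own pace and stop on an object; "newtons" is the grip in N (left out, the last holds). Time passes only in rows, so rows that repeat a pose let the fingers close. It gives the time, the measured TCP pose, the force, the opening and the grip force at its end, in the units of the state.
- observe(): the state, without advancing time (a new reading comes with each control period).
- grab_frame(name): name is "scene" or "side" or "wrist"; returns the picture (480x640x3 uint8, blue, green, red); there is no depth.
- camera_params(name): a dict with "fovy" (degrees; the focal length in pixels is half the picture's height over the tangent of half this angle, whatever the lens; pixels are square), "cx", "cy" (the principal point, pixels), "extrinsics" (4x4, takes a point from world to camera coordinates). Camera axes: x right, y down, z forward; pixel columns grow to the right and rows downward; lengths in m; the calibration is good to about 2 mm. A picture is of the moment at which its call begins: read the wrist's pose just before it. camera_params takes no time and is no camera call; for the wrist camera it gives the pose at the moment of the call.
- job_done(): hands the job in; it is judged then, once.
The state is a dict: "clock": time; "qpos": joint angles; "qd": joint speeds; "joint_efforts": joint torques, N m; "position": TCP position; "tool_rot": TCP orientation; "force": force on the tool from outside, world axes, zero at the start; "moment": the same for the moment, N m; "grip_width": finger opening in m; "finger_force": force on a finger pad.
Only numpy, scipy, OpenCV 4.12 (cv2) and the standard library are available. Lean on these libraries where they do the work, as an engineer would, in place of code of your own. Each camera call takes 0.05 s, during which the arm holds its last target. There are 200 camera calls.

## Working session

There is one attempt and no reset: what is moved stays moved. The work goes in short steps, Python scripts to look and compute and a tool call to move; the robot and the scene stay as the last step left them, time stands still between calls to the robot, and variables do not carry over. Pictures are saved under pics/ and viewed, at most 10 in all, crops included, and the job is handed in when it is done.

Besides the shell and the picture viewer there is one more tool, called as name(argument=value, ...) on one line, values as JSON. send_rows: Moves the arm, as the interface text tells. Its arguments: {"type":"object","properties":{"increments":{"type":"array"},"newtons":{"type":"number"}},"required":["increments"]}

```bash
mkdir -p pics; ls
python3 - <<'E'
from workcell import *
import cv2
s=observe();print(s)
for n in ["scene","wrist"]:
    p=camera_params(n);print(n,p)
    cv2.imwrite(f"pics/{n}0.png",grab_frame(n))
E
```

```text
pics
{'clock': 0.0, 'qpos': array([-0.07018644,  0.52197245, -0.03633451,  1.60003292,  0.02120941,
        1.02109241, -0.11278236]), 'qd': array([ 0.00035757,  0.00142577, -0.00045525,  0.0007041 , -0.00078194,
        0.00117365, -0.00062949]), 'joint_efforts': array([-4.24098413e-03, -9.27110124e+01,  1.97758444e+00, -3.69928443e+01,
        1.76317629e-02,  8.19846697e-03, -6.58496788e-05]), 'position': array([ 6.24610525e-01, -4.81389664e-05,  1.93642654e-01]), 'tool_rot': array([-3.14047610e+00,  8.51761821e-05,  1.57080201e+00]), 'force': array([ 1.18074339,  0.42263846, -0.47848688]), 'moment': array([-0.04834337, -0.02956239,  0.04050887]), 'finger_force': 0.0, 'grip_width': 0.0852623135187576}
scene {'fovy': 52.442579542405824, 'cx': 327.13693306841486, 'cy': 240.39141742405408, 'extrinsics': array([[-0.70258911, -0.71150623,  0.01128791,  0.42540595],
       [-0.51362419,  0.49608064, -0.70006728,  0.31336791],
       [ 0.49250252, -0.4976574 , -0.71398767,  0.82775147],
       [ 0.        ,  0.        ,  0.        ,  1.        ]])}
wrist {'fovy': 58.30595782623261, 'cx': 320.09299382127824, 'cy': 233.9671606556477, 'extrinsics': array([[ 9.99999598e-01, -8.93113695e-04,  7.40495660e-05,
        -6.24870919e-01],
       [-8.73385074e-04, -9.52716374e-01,  3.03859751e-01,
        -3.97444552e-02],
       [-2.00833071e-04, -3.03859693e-01, -9.52716771e-01,
         3.79067486e-01],
       [ 0.00000000e+00,  0.00000000e+00,  0.00000000e+00,
         1.00000000e+00]])}
```

View pics/scene0.png

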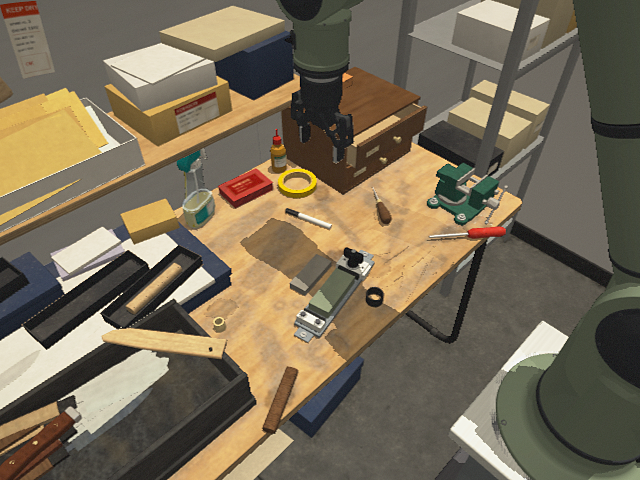

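View pics/wrist0.png

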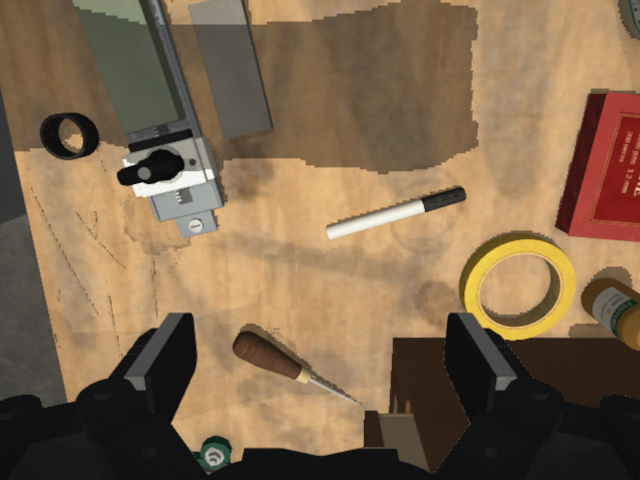

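```bash
cat > h.py <<'E'
import numpy as np
from workcell import *
def ray(name,px,z,p=None):
    p=p or camera_params(name); E=np.array(p["extrinsics"]); f=240/np.tan(np.radians(p["fovy"]/2))
    d=E[:3,:3].T@np.array([(px[0]-p["cx"])/f,(px[1]-p["cy"])/f,1]); c=-E[:3,:3].T@E[:3,3]
    return c+d*(z-c[2])/d[2]
E
python3 - <<'E'
from h import *
for n,px,z in [("wrist",(120,174),.069),("wrist",(183,158),.069),("wrist",(150,168),.069),("wrist",(195,226),.01),("wrist",(215,235),.0),("wrist",(158,0),.012),("wrist",(218,208),.012),("wrist",(76,0),.034),("wrist",(124,137),.034),("scene",(353,252),.069),("scene",(302,338),.008)]: print(n,px,z,ray(n,px,z).round(4))
E
```

```text
wrist (120, 174) 0.069 [0.4827 0.0246 0.069 ]
wrist (183, 158) 0.069 [0.5286 0.0358 0.069 ]
wrist (150, 168) 0.069 [0.5046 0.0288 0.069 ]
wrist (195, 226) 0.01 [ 0.5147 -0.0316  0.01  ]
wrist (215, 235) 0.0 [ 0.5291 -0.0432  0.    ]
wrist (158, 0) 0.012 [0.5033 0.1461 0.012 ]
wrist (218, 208) 0.012 [ 0.5366 -0.0148  0.012 ]
wrist (76, 0) 0.034 [0.4529 0.1419 0.034 ]
wrist (124, 137) 0.034 [0.4735 0.0473 0.034 ]
scene (353, 252) 0.069 [0.4991 0.0309 0.069 ]
scene (302, 338) 0.008 [0.4495 0.2218 0.008 ]
```

send_rows(increments=[[[3,-12,6],[0,0,8],1],[[6,-24,12],[0,0,16],1],[[9,-36,18],[0,0,24],1],[[12,-48,24],[0,0,32],1],[[15,-60,30],[0,0,40],1],[[18,-75,36],[0,0,48],1],[[22,-90,42],[0,0,56],1],[[26,-105,50],[0,0,64],1],[[30,-120,60],[0,0,72],1],[[30,-120,60],[0,0,76],1]])

```text
clock: 1.1
position: [0.5027, 0.0305, 0.1331]
tool_rot: [-3.141, 0.003, 0.24]
force: [0.7, 0.2, 1.0]
grip_width: 0.0857
finger_force: 0.0
```

Run:
```python
from h import *
import cv2,pickle
s=observe();print(s['position'],s['tool_rot'],s['qpos'],s['clock'])
p=camera_params("wrist"); im=grab_frame("wrist"); cv2.imwrite("pics/w1.png",im)
pickle.dump(p,open("w1.pkl","wb"))
```

```text
[0.50268909 0.03045139 0.13309443] [-3.14111517e+00  2.69619362e-03  2.39509300e-01] [-0.38649847  0.42912657  0.27299993  1.9845168  -0.1653309   0.75164464
 -1.34687123] 1.1
```

View pics/w1.png

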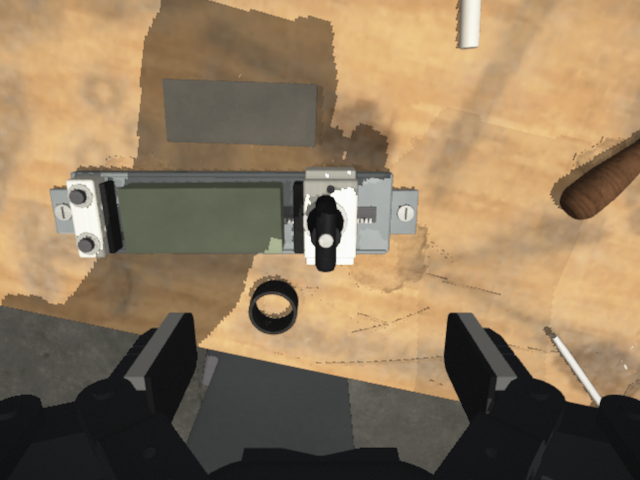

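Run:
```python
import cv2
im=cv2.imread("pics/w1.png")[160:290,50:430]
im2=im[:, 230:330]
im2=cv2.convertScaleAbs(im2,alpha=2.2,beta=20)
cv2.imwrite("pics/c1.png",cv2.resize(im2,None,fx=4.5,fy=4.5,interpolation=cv2.INTER_CUBIC))
```

```text
(no output)
```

View pics/c1.png

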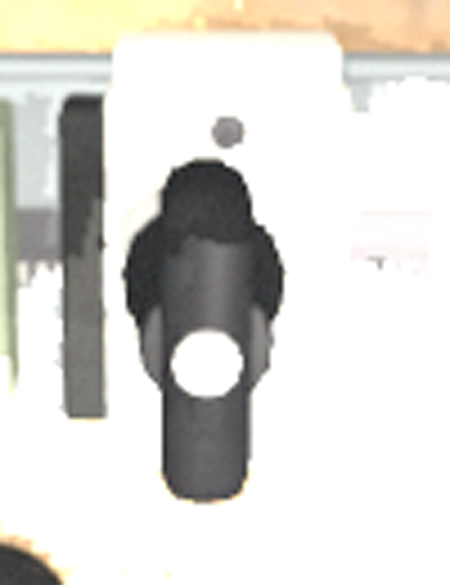

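Run:
```python
from h import *
import pickle
p=pickle.load(open("w1.pkl","rb"))
for px,z in [((326.2,240.7),.069),((326.2,213.5),.069),((326.2,270),.069),((282.5,220),.034),((121,220),.034),((294,220),.029),((119,220),.029),((404,213),.008),((63,213),.008)]: print(px,ray("wrist",px,z,p).round(4))
```

```text
(326.2, 240.7) [0.4997 0.025  0.069 ]
(326.2, 213.5) [0.516 0.029 0.069]
(326.2, 270) [0.4813 0.0205 0.069 ]
(282.5, 220) [0.4956 0.0538 0.034 ]
(121, 220) [0.4699 0.1594 0.034 ]
(294, 220) [0.496  0.0463 0.029 ]
(119, 220) [0.4676 0.1627 0.029 ]
(404, 213) [ 0.5141 -0.0309  0.008 ]
(63, 213) [0.4551 0.2116 0.008 ]
```

send_rows(increments=[[[-3,2,15],[0,0,0],1],[[-6,4,35],[0,0,0.3],1],[[-6,4,55],[0,0,0.3],1],[[-6,4,75],[0,0,0.3],1],[[-6,4,85],[0,0,0.3],1],[[-6,4,89],[0,0,0.3],1],[[-6,4,89],[0,0,0.3],1],[[-6,4,89],[0,0,0.3],1]])

```text
clock: 1.95
position: [0.5006, 0.0247, 0.0459]
tool_rot: [3.142, -0.001, 0.239]
force: [0.5, 0.4, 0.3]
grip_width: 0.0855
finger_force: 0.0
```

Run:
```python
from h import *
import cv2,pickle
s=observe();print(s['position'],s['tool_rot'],s['qpos'],s['clock'],s['force'],s['moment'])
im=grab_frame("wrist"); im=cv2.convertScaleAbs(im,alpha=1.5,beta=10);cv2.imwrite("pics/w2.png",im)
```

```text
[0.50056802 0.024652   0.04586037] [ 3.14157591e+00 -8.54476173e-04  2.39262843e-01] [-0.32778208  0.56939633  0.21458933  2.04953518 -0.2240196   0.54342004
 -1.2852716 ] 1.95 [0.46135528 0.41312936 0.32065685] [ 0.00462889 -0.0795375   0.03370718]
```

View pics/w2.png

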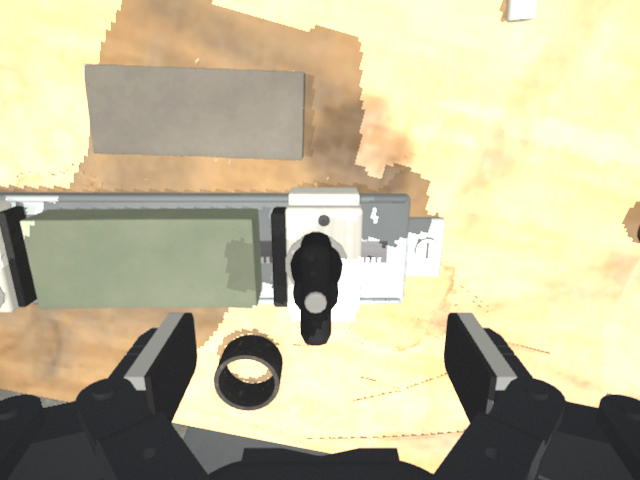

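Run:
```python
from h import *
u=np.array([-.2363,.9717])
for px,z in [((316,301),.069),((314,343),.069),((316,301),.071),((261,250),.034),((272,250),.029),((40,300),.034),((34,300),.029),((424,245),.008)]: 
    r=ray("wrist",px,z);print(px,r.round(4),"along",(u@r[:2]).round(4))
```

```text
(316, 301) [0.5001 0.0253 0.069 ] along -0.0936
(314, 343) [0.4812 0.0216 0.069 ] along -0.0927
(316, 301) [0.5011 0.0255 0.071 ] along -0.0936
(261, 250) [0.5028 0.053  0.034 ] along -0.0673
(272, 250) [0.5022 0.0481 0.029 ] along -0.0719
(40, 300) [0.4517 0.1533 0.034 ] along 0.0422
(34, 300) [0.4477 0.1592 0.029 ] along 0.0489
(424, 245) [ 0.5163 -0.0297  0.008 ] along -0.1508
```

send_rows(increments=[[[0,0,0],[0,0,0],0],[[0,0,0],[0,0,0],-0.5],[[0,0,0],[0,0,0],-1],[[0,0,0],[0,0,0],-1],[[0,0,0],[0,0,0],-1],[[0,0,0],[0,0,0],-1],[[0,0,0],[0,0,0],-1],[[0,0,0],[0,0,0],-1],[[0,0,0],[0,0,0],-1]], newtons=100)

```text
clock: 2.9
position: [0.5001, 0.0247, 0.0452]
tool_rot: [-3.142, 0.0, 0.239]
force: [0.4, 0.9, -0.1]
grip_width: 0.0002
finger_force: 0.0
```

```bash
cat > st.py <<'E'
from h import *
s=observe();R=s['tool_rot'];u=np.array([-.2363,.9717])
print(s['clock'],s['position'].round(4),R.round(4),"F",s['force'].round(2),"along",(u@s['force'][:2]).round(2),"M",s['moment'].round(3),"w",round(s['grip_width'],4),s['finger_force'],"q7",s['qpos'][6].round(3), "posalong",(u@s['position'][:2]).round(4))
E
python3 st.py
```

```text
2.9 [0.5001 0.0247 0.0452] [-3.1416e+00  1.0000e-04  2.3900e-01] F [ 0.43  0.94 -0.08] along 0.81 M [ 0.016  0.017 -0.012] w 0.0002 0.0 q7 -1.285 posalong -0.0942
```

Run:
```python
from h import *
import cv2
a=cv2.convertScaleAbs(grab_frame("wrist"),alpha=1.6,beta=15)
b=grab_frame("side"); cv2.imwrite("pics/side_full.png",b)
p=camera_params("side");E=np.array(p["extrinsics"]);f=240/np.tan(np.radians(p["fovy"]/2))
c=E[:3,:3]@np.array([.5,.025,.06])+E[:3,3];u,v=int(p["cx"]+f*c[0]/c[2]),int(p["cy"]+f*c[1]/c[2]);print(u,v,c[2],f)
u=min(max(u,100),540);v=min(max(v,75),405)
b=cv2.resize(b[v-75:v+75,u-100:u+100],(560,420),interpolation=cv2.INTER_CUBIC)
cv2.imwrite("pics/w3.png",np.vstack([np.hstack([cv2.resize(a[200:480,150:490],(340,280))]),]))
o=np.zeros((420,800,3),np.uint8);o[:420,:560]=b;o[:200,560:]=cv2.resize(a[200:480,180:460],(240,200))
cv2.imwrite("pics/m3.png",o)
```

```text
303 264 0.8126292744926067 451.57267738972826
```

View pics/m3.png

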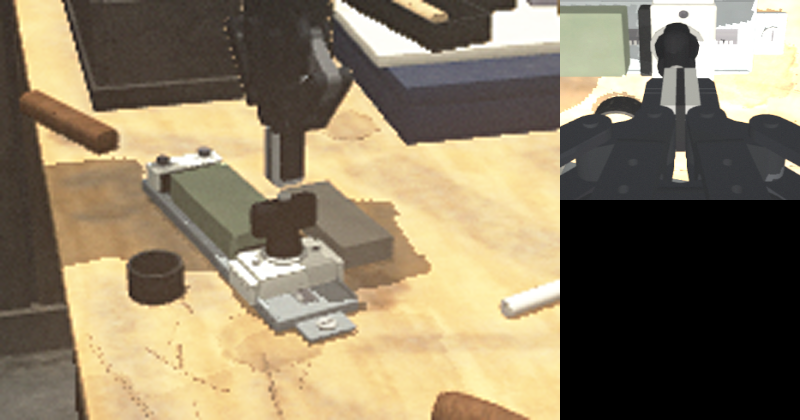

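Run:
```python
from h import *
def proj(n,X):
    p=camera_params(n);E=np.array(p["extrinsics"]);f=240/np.tan(np.radians(p["fovy"]/2))
    c=E[:3,:3]@np.array(X)+E[:3,3];return (p["cx"]+f*c[0]/c[2]).round(1),(p["cy"]+f*c[1]/c[2]).round(1),c[2].round(3)
s=observe();P=s['position'];print(P,s['tool_rot'],s['qpos'])
for n in["wrist","side","scene"]: print(n,proj(n,P),proj(n,[.5,.025,.069]), (-np.array(camera_params(n)["extrinsics"])[:3,:3].T@np.array(camera_params(n)["extrinsics"])[:3,3]).round(3))
```

```text
[0.5001203  0.02463572 0.04517473] [3.14159259e+00 6.92615714e-05 2.39032646e-01] [-0.32772856  0.57052445  0.21432547  2.05012798 -0.22430648  0.54263095
 -1.28535671]
wrist (np.float64(318.0), np.float64(277.3), np.float64(0.195)) (np.float64(316.8), np.float64(301.1), np.float64(0.172)) [0.576 0.042 0.225]
side (np.float64(303.9), np.float64(271.5), np.float64(0.819)) (np.float64(303.8), np.float64(259.7), np.float64(0.809)) [ 0.328 -0.678  0.431]
scene (np.float64(354.1), np.float64(257.9), np.float64(1.03)) (np.float64(354.6), np.float64(250.3), np.float64(1.012)) [0.052 0.559 0.806]
```

View pics/w3.png

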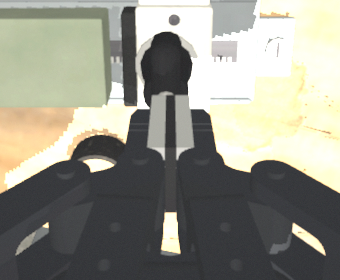

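Run:
```python
from h import *
def proj(n,X):
    p=camera_params(n);E=np.array(p["extrinsics"]);f=240/np.tan(np.radians(p["fovy"]/2))
    c=E[:3,:3]@np.array(X)+E[:3,3];return (p["cx"]+f*c[0]/c[2]).round(1),(p["cy"]+f*c[1]/c[2]).round(1)
P=observe()['position']
for dx in (0,.011):
  for z in (.045,.06,.07,.08,.09): X=[P[0]+dx*.972,P[1]+dx*.236,z];print(dx,z,proj("wrist",X),proj("side",X))
import cv2
a=grab_frame("wrist")[260:420,240:400]; b=cv2.imread("pics/side_full.png")[205:285,263:343]
c=grab_frame("scene")[190:270,314:394]
r=lambda i:cv2.convertScaleAbs(cv2.resize(i,(266,266),interpolation=cv2.INTER_CUBIC),alpha=2,beta=15)
cv2.imwrite("pics/m4.png",np.hstack([r(a),r(b),r(c)]))
```

```text
0 0.045 (np.float64(318.0), np.float64(277.1)) (np.float64(303.9), np.float64(271.6))
0 0.06 (np.float64(317.8), np.float64(291.4)) (np.float64(303.9), np.float64(264.2))
0 0.07 (np.float64(317.7), np.float64(302.2)) (np.float64(304.0), np.float64(259.2))
0 0.08 (np.float64(317.6), np.float64(314.3)) (np.float64(304.0), np.float64(254.2))
0 0.09 (np.float64(317.4), np.float64(327.9)) (np.float64(304.0), np.float64(249.1))
0.011 0.045 (np.float64(318.0), np.float64(254.3)) (np.float64(309.3), np.float64(270.3))
0.011 0.06 (np.float64(317.8), np.float64(267.0)) (np.float64(309.3), np.float64(263.0))
0.011 0.07 (np.float64(317.7), np.float64(276.6)) (np.float64(309.4), np.float64(258.0))
0.011 0.08 (np.float64(317.5), np.float64(287.4)) (np.float64(309.4), np.float64(253.0))
0.011 0.09 (np.float64(317.4), np.float64(299.6)) (np.float64(309.5), np.float64(247.9))
```

View pics/m4.png

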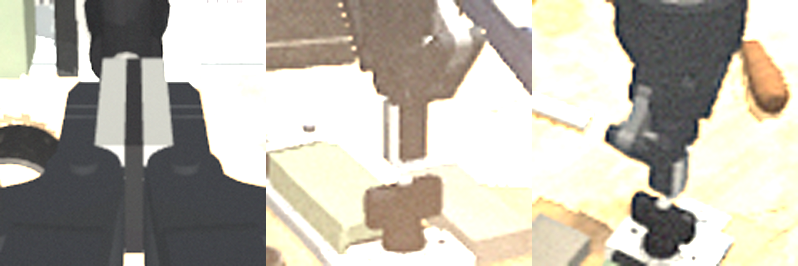

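Run:
```python
import workcell
print([n for n in dir(workcell) if n[0]!='_'], getattr(workcell,'tcp_to_grasp',None))
```

```text
['IKError', 'camera_params', 'grab_frame', 'job_done', 'observe', 'tcp_to_grasp'] -0.0187
```

send_rows(increments=[[[0,0,0],[0,0,0],1],[[0,0,0],[0,0,0],1],[[0,0,0],[0,0,0],1],[[0,0,0],[0,0,0],1],[[0,0,0],[0,0,0],1],[[0,0,8],[0,0,0],1],[[0,0,16],[0,0,0],1],[[0,0,24],[0,0,0],1],[[0,0,32],[0,0,0],1],[[0,0,32],[0,0,0],1]])

```text
clock: 4.1
position: [0.4994, 0.0245, 0.0119]
tool_rot: [-3.141, 0.002, 0.239]
force: [-0.4, -0.3, -0.4]
grip_width: 0.0857
finger_force: 0.0
```

send_rows(increments=[[[0,0,0],[0,0,0],0],[[0,0,0],[0,0,0],-0.4],[[0,0,0],[0,0,0],-0.7],[[0,0,0],[0,0,0],-1],[[0,0,0],[0,0,0],-1],[[0,0,0],[0,0,0],-1],[[0,0,0],[0,0,0],-1],[[0,0,0],[0,0,0],-1]], newtons=40)

```text
clock: 4.9
position: [0.5003, 0.026, 0.0137]
tool_rot: [-3.14, -0.001, 0.24]
force: [-2.6, 7.5, 10.1]
grip_width: 0.0164
finger_force: 38.8
```

```bash
python3 st.py
python3 - <<'E'
from h import *
import cv2
a=grab_frame("wrist")[200:360,240:400]; b=grab_frame("side")[205:285,263:343]
c=grab_frame("scene")[190:270,314:394]
r=lambda i:cv2.convertScaleAbs(cv2.resize(i,(266,266),interpolation=cv2.INTER_CUBIC),alpha=2,beta=15)
cv2.imwrite("pics/m5.png",np.hstack([r(a),r(b),r(c)]))
E
```

```text
4.9 [0.5003 0.026  0.0137] [-3.1403e+00 -7.0000e-04  2.3990e-01] F [-2.61  7.55 10.13] along 7.95 M [ 1.662  0.541 -0.138] w 0.0164 38.80710482597351 q7 -1.269 posalong -0.093
```

View pics/m5.png

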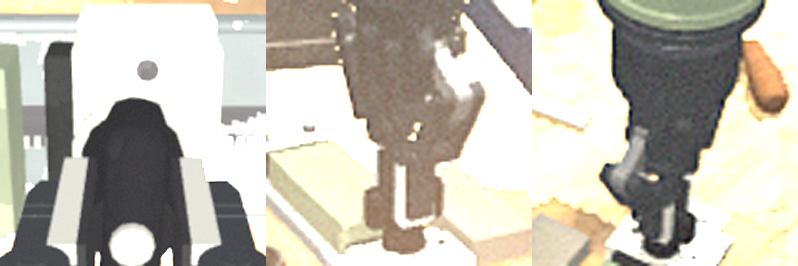

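send_rows(increments=[[[0,0,0],[0,0,0],0],[[0,0,0],[0,0,0],0],[[0,-1.2,-3],[0,0,0],0],[[0,-1.2,-5],[0,0,0],0],[[0,-1.2,-5],[0,0,0],-0.5],[[0,-1.2,-5],[0,0,0],-1],[[0,-1.2,-5],[0,0,0],-1],[[0,-1.2,-5],[0,0,0],-1],[[0,-1.2,-5],[0,0,0],-1],[[0,-1.2,-5],[0,0,0],-1]], newtons=90)

```text
clock: 6.05
position: [0.5, 0.0261, 0.0186]
tool_rot: [-3.141, -0.0, 0.239]
force: [-3.7, 1.7, 12.2]
grip_width: 0.0137
finger_force: 88.0
```

```bash
python3 st.py
```

```text
6.05 [0.5    0.0261 0.0186] [-3.1412e+00 -3.0000e-04  2.3920e-01] F [-3.68  1.65 12.19] along 2.48 M [0.425 0.664 0.019] w 0.0137 87.99450159072876 q7 -1.273 posalong -0.0928
```

send_rows(increments=[[[0,0,-0.5],[0,0,-4],-1],[[0,0,-1],[0,0,-8],-1],[[0,-0.8,-1],[0,0,-12],-1],[[0,-1.8,-1],[0,0,-16],-1],[[0,-2.5,-1],[0,0,-20],-1],[[0,-3.2,-1],[0,0,-24],-1],[[0,-3.9,-1],[0,0,-28],-1],[[0,-4.5,-1],[0,0,-32],-1],[[0,-4.5,-1],[0,0,-32],-1],[[0,-4.5,-1],[0,0,-32],-1]])

```text
clock: 7.05
position: [0.4988, 0.0302, 0.019]
tool_rot: [-3.141, -0.0, 0.796]
force: [3.4, 0.2, -10.8]
grip_width: 0.0132
finger_force: 88.2
```

```bash
python3 st.py
```

```text
7.05 [0.4988 0.0302 0.019 ] [-3.1414 -0.      0.7955] F [  3.35   0.2  -10.82] along -0.6 M [ 0.257 -0.7    0.131] w 0.0132 88.2211983203888 q7 -0.899 posalong -0.0885
```

send_rows(increments=[[[0.3,-0.5,0.4],[0,0,-4],-1],[[0.6,-1,0.4],[0,0,-8],-1],[[0.9,-1.4,0.4],[0,0,-12],-1],[[1.2,-1.9,0.4],[0,0,-16],-1],[[1.5,-2.4,0.4],[0,0,-20],-1],[[1.8,-2.9,0.4],[0,0,-24],-1],[[2.1,-3.3,0.4],[0,0,-28],-1],[[2.4,-3.8,0.4],[0,0,-32],-1],[[2.7,-4.3,0.4],[0,0,-36],-1],[[3,-4.8,0.4],[0,0,-40],-1]])

```text
clock: 8.05
position: [0.4979, 0.0355, 0.0189]
tool_rot: [3.141, 0.0, 1.496]
force: [3.7, -0.5, -4.1]
grip_width: 0.0135
finger_force: 88.8
```

```bash
python3 st.py
```

```text
8.05 [0.4979 0.0355 0.0189] [3.1408e+00 1.0000e-04 1.4960e+00] F [ 3.75 -0.52 -4.14] along -1.39 M [-0.195 -0.856 -0.106] w 0.0135 88.82498145103455 q7 -0.418 posalong -0.0832
```

send_rows(increments=[[[0.4,-0.1,0],[0,0,-3],-1],[[0.8,-0.3,0],[0,0,-6],-1],[[1.2,-0.4,0],[0,0,-9],-1],[[1.6,-0.5,0],[0,0,-12],-1],[[1.8,-0.6,0],[0,0,-14],-1],[[2.1,-0.7,0],[0,0,-16],-1]])

```text
clock: 8.65
position: [0.4975, 0.0377, 0.0189]
tool_rot: [3.141, 0.0, 1.775]
force: [5.9, -1.7, -5.9]
grip_width: 0.0133
finger_force: 88.8
```

```bash
python3 st.py
```

```text
8.65 [0.4975 0.0377 0.0189] [3.1407e+00 2.0000e-04 1.7748e+00] F [ 5.91 -1.74 -5.94] along -3.09 M [-0.241 -1.338 -0.055] w 0.0133 88.75407457351685 q7 -0.221 posalong -0.081
```

send_rows(increments=[[[0,0,0],[0,0,-1],-1],[[0.1,0,0],[0,0,-2],-1],[[0.2,0,0],[0,0,-3],-1],[[0.3,0,0],[0,0,-4],-1]])

```text
clock: 9.05
position: [0.4974, 0.0382, 0.0189]
tool_rot: [3.141, 0.0, 1.844]
force: [4.5, 0.2, -5.4]
grip_width: 0.0134
finger_force: 88.8
```

```bash
python3 st.py
```

```text
9.05 [0.4974 0.0382 0.0189] [3.1407 0.     1.8442] F [ 4.54  0.23 -5.37] along -0.85 M [ 0.157 -1.248 -0.153] w 0.0134 88.75100612640381 q7 -0.172 posalong -0.0804
```

```bash
cat > avg.py <<'E'
from h import *
u=np.array([-.2363,.9717]);L=[]
for i in range(8):
    s=observe();L.append(np.r_[s['moment'][2],u@s['force'][:2],s['tool_rot'][2]]);grab_frame("wrist")
L=np.array(L);print(L[:,0].round(3),L[:,1].round(1),L.mean(0).round(3),s['clock'])
E
python3 avg.py
```

```text
[-0.153 -0.067  0.025  0.011  0.045  0.054  0.027  0.115] [-0.8 -1.9 -1.5  0.6 -0.6 -1.6 -0.6 -1.1] [ 0.007 -0.937  1.844] 9.4
```

send_rows(increments=[[[0.14,0,0],[0,0,-1],-1]])

```text
clock: 9.55
position: [0.4973, 0.0383, 0.0189]
tool_rot: [3.141, 0.0, 1.861]
force: [4.6, -0.2, -5.9]
grip_width: 0.0135
finger_force: 88.7
```

```bash
cat > q.py <<'E'
from h import *
u=np.array([-.2363,.9717]);s=observe()
k=s['tool_rot'][2]-.239;print(s['clock'],"knob",k.round(3),"Mz",s['moment'][2].round(3),"Fal",(u@s['force'][:2]).round(1),"F",s['force'].round(1),"eff7",s['joint_efforts'].round(3)[[0,2,4,6]],s['grip_width'].round(4))
E
python3 q.py
```

```text
Traceback (most recent call last):
  File "q.py", line 3, in <module>
    k=s['tool_rot'][2]-.239;print(s['clock'],"knob",k.round(3),"Mz",s['moment'][2].round(3),"Fal",(u@s['force'][:2]).round(1),"F",s['force'].round(1),"eff7",s['joint_efforts'].round(3)[[0,2,4,6]],s['grip_width'].round(4))
                                                                                                                                                                                                    ^^^^^^^^^^^^^^^^^^^^^
AttributeError: 'float' object has no attribute 'round'
```

send_rows(increments=[[[0.14,0,0],[0,0,-1],-1]])

```text
clock: 9.65
position: [0.4973, 0.0385, 0.0189]
tool_rot: [3.141, 0.0, 1.879]
force: [5.4, 0.5, -6.8]
grip_width: 0.0136
finger_force: 88.7
```

```bash
python3 q.py
```

```text
Traceback (most recent call last):
  File "q.py", line 3, in <module>
    k=s['tool_rot'][2]-.239;print(s['clock'],"knob",k.round(3),"Mz",s['moment'][2].round(3),"Fal",(u@s['force'][:2]).round(1),"F",s['force'].round(1),"eff7",s['joint_efforts'].round(3)[[0,2,4,6]],s['grip_width'].round(4))
                                                                                                                                                                                                    ^^^^^^^^^^^^^^^^^^^^^
AttributeError: 'float' object has no attribute 'round'
```

send_rows(increments=[[[0.14,0,0],[0,0,-1],-1]])

```text
clock: 9.75
position: [0.4973, 0.0387, 0.0189]
tool_rot: [3.141, 0.0, 1.897]
force: [6.0, -0.4, -6.9]
grip_width: 0.0133
finger_force: 88.7
```

```bash
python3 q.py
```

```text
Traceback (most recent call last):
  File "q.py", line 3, in <module>
    k=s['tool_rot'][2]-.239;print(s['clock'],"knob",k.round(3),"Mz",s['moment'][2].round(3),"Fal",(u@s['force'][:2]).round(1),"F",s['force'].round(1),"eff7",s['joint_efforts'].round(3)[[0,2,4,6]],s['grip_width'].round(4))
                                                                                                                                                                                                    ^^^^^^^^^^^^^^^^^^^^^
AttributeError: 'float' object has no attribute 'round'
```

```bash
sed -i "s/,s\['grip_width'\].round(4)//" q.py; python3 q.py
```

```text
9.75 knob 1.658 Mz -0.155 Fal -1.8 F [ 6.  -0.4 -6.9] eff7 [-0.553 -2.172 -0.384 -0.294]
```

send_rows(increments=[[[0.14,0,0],[0,0,-1],-1]])

```text
clock: 9.85
position: [0.4973, 0.0387, 0.0189]
tool_rot: [3.141, 0.0, 1.914]
force: [6.0, 1.5, -4.7]
grip_width: 0.0134
finger_force: 88.7
```

```bash
python3 q.py
```

```text
9.85 knob 1.675 Mz -0.076 Fal 0.1 F [ 6.   1.5 -4.7] eff7 [-0.518 -2.267 -0.388 -0.292]
```

send_rows(increments=[[[0.14,0,0],[0,0,-1],-1]])

```text
clock: 9.95
position: [0.4973, 0.0389, 0.0189]
tool_rot: [3.14, 0.0, 1.932]
force: [5.6, 0.1, -5.9]
grip_width: 0.0134
finger_force: 88.7
```

```bash
python3 q.py
```

```text
9.95 knob 1.693 Mz -0.093 Fal -1.2 F [ 5.6  0.1 -5.9] eff7 [-0.497 -2.363 -0.396 -0.292]
```

send_rows(increments=[[[0.14,0,0],[0,0,-1],-1]])

```text
clock: 10.05
position: [0.4972, 0.039, 0.0189]
tool_rot: [3.141, 0.0, 1.949]
force: [5.9, 0.7, -5.5]
grip_width: 0.0133
finger_force: 88.7
```

```bash
python3 q.py
```

```text
10.05 knob 1.71 Mz -0.141 Fal -0.7 F [ 5.9  0.7 -5.5] eff7 [-0.484 -2.46  -0.404 -0.293]
```

send_rows(increments=[[[0.14,0,0],[0,0,-1],-1]])

```text
clock: 10.15
position: [0.4972, 0.0392, 0.0189]
tool_rot: [3.14, 0.0, 1.966]
force: [6.2, 0.6, -6.0]
grip_width: 0.0138
finger_force: 88.7
```

```bash
python3 q.py
```

```text
10.15 knob 1.727 Mz -0.116 Fal -0.9 F [ 6.2  0.6 -6. ] eff7 [-0.469 -2.555 -0.414 -0.293]
```

send_rows(increments=[[[0.14,0,0],[0,0,-1],-1]])

```text
clock: 10.25
position: [0.4971, 0.0393, 0.0189]
tool_rot: [3.14, 0.0, 1.984]
force: [5.8, -0.5, -6.9]
grip_width: 0.0132
finger_force: 88.7
```

```bash
python3 q.py
```

```text
10.25 knob 1.745 Mz -0.18 Fal -1.9 F [ 5.8 -0.5 -6.9] eff7 [-0.454 -2.65  -0.423 -0.293]
```

send_rows(increments=[[[0.14,0,0],[0,0,-1],-1]])

```text
clock: 10.35
position: [0.4971, 0.0395, 0.0189]
tool_rot: [3.14, 0.0, 2.001]
force: [5.8, 0.7, -6.7]
grip_width: 0.0136
finger_force: 88.7
```

```bash
python3 q.py
```

```text
10.35 knob 1.762 Mz -0.144 Fal -0.7 F [ 5.8  0.7 -6.7] eff7 [-0.437 -2.743 -0.433 -0.294]
```

send_rows(increments=[[[0.14,0.08,0],[0,0,-1],-1]])

```text
clock: 10.45
position: [0.4971, 0.0396, 0.0189]
tool_rot: [3.14, 0.0, 2.019]
force: [6.3, 0.7, -5.6]
grip_width: 0.0134
finger_force: 88.7
```

```bash
python3 q.py
```

```text
10.45 knob 1.78 Mz -0.155 Fal -0.8 F [ 6.3  0.7 -5.6] eff7 [-0.484 -2.898 -0.428 -0.295]
```

send_rows(increments=[[[0.14,0.08,0],[0,0,-1],-1]])

```text
clock: 10.55
position: [0.4971, 0.0397, 0.0189]
tool_rot: [3.141, 0.0, 2.036]
force: [6.6, 0.9, -5.6]
grip_width: 0.0138
finger_force: 88.7
```

```bash
python3 q.py
```

```text
10.55 knob 1.797 Mz -0.071 Fal -0.6 F [ 6.6  0.9 -5.6] eff7 [-0.515 -3.031 -0.431 -0.295]
```

send_rows(increments=[[[0.14,0.08,0],[0,0,-1],-1]])

```text
clock: 10.65
position: [0.4971, 0.0399, 0.0189]
tool_rot: [3.141, 0.0, 2.054]
force: [5.7, 0.7, -5.5]
grip_width: 0.0136
finger_force: 88.7
```

```bash
python3 q.py
```

```text
10.65 knob 1.815 Mz -0.155 Fal -0.7 F [ 5.7  0.7 -5.5] eff7 [-0.55  -3.167 -0.434 -0.296]
```

send_rows(increments=[[[0.14,0.08,0],[0,0,-1],-1]])

```text
clock: 10.75
position: [0.497, 0.04, 0.0189]
tool_rot: [3.141, 0.0, 2.071]
force: [5.7, 0.1, -5.5]
grip_width: 0.0134
finger_force: 88.7
```

```bash
python3 q.py
```

```text
10.75 knob 1.832 Mz -0.106 Fal -1.3 F [ 5.7  0.1 -5.5] eff7 [-0.582 -3.304 -0.438 -0.297]
```

Run:
```python
from h import *
import cv2
def rect(n,z,h=400,w=200):
    # rectify plane z: holder axis vertical; rows along u from +.08 (top) to -.08, 2.5px/mm
    p=camera_params(n);E=np.array(p["extrinsics"]);f=240/np.tan(np.radians(p["fovy"]/2))
    u=np.array([-.2363,.9717,0]);v=np.array([.9717,.2363,0])
    al=.075-np.arange(h)/2500;ac=(np.arange(w)-w/2)/2500
    c0=.5*v*0+np.array([.5,.025,0]); c0=c0-u*(u@c0)
    X=c0+al[:,None,None]*u+ac[None,:,None]*v+np.array([0,0,z])
    C=X@E[:3,:3].T+E[:3,3]
    return cv2.remap(grab_frame(n),(p["cx"]+f*C[...,0]/C[...,2]).astype(np.float32),(p["cy"]+f*C[...,1]/C[...,2]).astype(np.float32),cv2.INTER_CUBIC)
r=np.hstack([rect(n,.031) for n in("wrist","scene","side")])
cv2.imwrite("pics/m6.png",cv2.resize(cv2.convertScaleAbs(r,alpha=1.3),None,fx=1.33,fy=1.5))
```

```text
(no output)
```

View pics/m6.png

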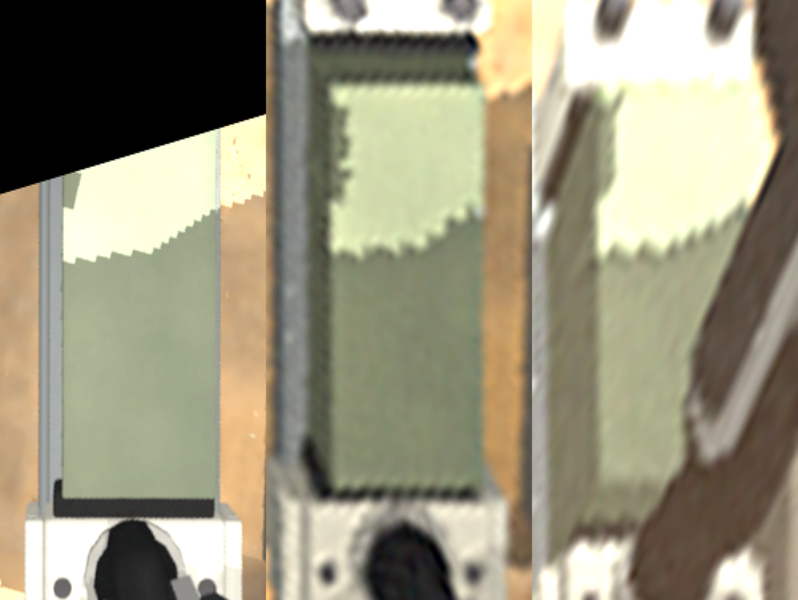

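send_rows(increments=[[[0.14,0.08,0],[0,0,-1],-1],[[0.28,0.16,0],[0,0,-2],-1]])

```text
clock: 11.1
position: [0.497, 0.0403, 0.0189]
tool_rot: [3.141, 0.0, 2.106]
force: [5.2, -0.1, -5.8]
grip_width: 0.0138
finger_force: 88.8
```

```bash
python3 q.py
```

```text
11.1 knob 1.867 Mz -0.112 Fal -1.3 F [ 5.2 -0.1 -5.8] eff7 [-0.716 -3.569 -0.47  -0.336]
```

send_rows(increments=[[[0.14,0.08,0],[0,0,-1],-1],[[0.28,0.16,0],[0,0,-2],-1]])

```text
clock: 11.3
position: [0.4969, 0.0406, 0.0189]
tool_rot: [3.141, 0.0, 2.141]
force: [5.0, 0.1, -4.8]
grip_width: 0.0138
finger_force: 88.8
```

```bash
python3 q.py
```

```text
11.3 knob 1.902 Mz -0.165 Fal -1.1 F [ 5.   0.1 -4.8] eff7 [-0.725 -3.86  -0.462 -0.3  ]
```

send_rows(increments=[[[0.14,0.05,0],[0,0,-1],-1],[[0.28,0.1,0],[0,0,-2],-1]])

```text
clock: 11.5
position: [0.4969, 0.0409, 0.0189]
tool_rot: [3.141, 0.0, 2.176]
force: [5.5, 0.4, -4.9]
grip_width: 0.0135
finger_force: 88.8
```

```bash
python3 q.py
```

```text
11.5 knob 1.937 Mz -0.139 Fal -0.9 F [ 5.5  0.4 -4.9] eff7 [-0.721 -4.079 -0.482 -0.301]
```

send_rows(increments=[[[0.14,0.05,0],[0,0,-1],-1],[[0.28,0.1,0],[0,0,-2],-1]])

```text
clock: 11.7
position: [0.4968, 0.0412, 0.0189]
tool_rot: [3.141, 0.0, 2.211]
force: [5.1, -0.2, -4.5]
grip_width: 0.0138
finger_force: 88.8
```

```bash
python3 q.py
```

```text
11.7 knob 1.972 Mz -0.155 Fal -1.5 F [ 5.1 -0.2 -4.5] eff7 [-0.731 -4.313 -0.505 -0.303]
```

send_rows(increments=[[[0.13,0.06,0],[0,0,-1],-1],[[0.26,0.12,0],[0,0,-2],-1]])

```text
clock: 11.9
position: [0.4968, 0.0414, 0.0189]
tool_rot: [3.141, 0.0, 2.245]
force: [5.7, 0.3, -5.6]
grip_width: 0.0137
finger_force: 88.8
```

```bash
python3 q.py
```

```text
11.9 knob 2.006 Mz -0.143 Fal -1.0 F [ 5.7  0.3 -5.6] eff7 [-0.714 -4.506 -0.508 -0.304]
```

send_rows(increments=[[[0.13,0.06,0],[0,0,-1],-1],[[0.26,0.12,0],[0,0,-2],-1]])

```text
clock: 12.1
position: [0.4967, 0.0417, 0.0189]
tool_rot: [3.141, 0.0, 2.28]
force: [6.0, 0.5, -5.6]
grip_width: 0.0135
finger_force: 88.8
```

```bash
python3 q.py
```

```text
12.1 knob 2.041 Mz -0.124 Fal -0.9 F [ 6.   0.5 -5.6] eff7 [-0.702 -4.711 -0.52  -0.305]
```

send_rows(increments=[[[0.13,0.06,0],[0,0,-1],-1],[[0.26,0.12,0],[0,0,-2],-1]])

```text
clock: 12.3
position: [0.4967, 0.042, 0.0189]
tool_rot: [3.141, 0.001, 2.315]
force: [5.8, -0.3, -5.5]
grip_width: 0.0133
finger_force: 88.8
```

```bash
python3 q.py
```

```text
12.3 knob 2.076 Mz -0.143 Fal -1.6 F [ 5.8 -0.3 -5.5] eff7 [-0.685 -4.914 -0.535 -0.306]
```

send_rows(increments=[[[0.13,0.06,0],[0,0,-1],-1],[[0.26,0.12,0],[0,0,-2],-1]])

```text
clock: 12.5
position: [0.4966, 0.0423, 0.0189]
tool_rot: [3.141, 0.001, 2.35]
force: [5.9, 1.0, -5.2]
grip_width: 0.0132
finger_force: 88.7
```

```bash
python3 q.py
```

```text
12.5 knob 2.111 Mz -0.144 Fal -0.4 F [ 5.9  1.  -5.2] eff7 [-0.663 -5.116 -0.554 -0.307]
```

send_rows(increments=[[[0.12,0.07,0],[0,0,-1],-1],[[0.25,0.14,0],[0,0,-2],-1]])

```text
clock: 12.7
position: [0.4965, 0.0426, 0.0189]
tool_rot: [3.141, 0.001, 2.385]
force: [5.4, 0.7, -5.8]
grip_width: 0.0134
finger_force: 88.7
```

```bash
python3 q.py
```

```text
12.7 knob 2.146 Mz -0.1 Fal -0.6 F [ 5.4  0.7 -5.8] eff7 [-0.652 -5.328 -0.57  -0.307]
```

send_rows(increments=[[[0.12,0.07,0],[0,0,-1],-1],[[0.25,0.14,0],[0,0,-2],-1]])

```text
clock: 12.9
position: [0.4965, 0.0428, 0.0189]
tool_rot: [3.141, 0.001, 2.42]
force: [6.4, 1.1, -5.6]
grip_width: 0.0136
finger_force: 88.7
```

```bash
python3 q.py
```

```text
12.9 knob 2.181 Mz -0.146 Fal -0.4 F [ 6.4  1.1 -5.6] eff7 [-0.63  -5.529 -0.588 -0.308]
```

send_rows(increments=[[[0.12,0.07,0],[0,0,-1],-1],[[0.25,0.14,0],[0,0,-2],-1]])

```text
clock: 13.1
position: [0.4964, 0.0432, 0.0189]
tool_rot: [3.141, 0.001, 2.455]
force: [6.7, 0.8, -5.9]
grip_width: 0.0134
finger_force: 88.7
```

```bash
python3 q.py
```

```text
13.1 knob 2.216 Mz -0.134 Fal -0.9 F [ 6.7  0.8 -5.9] eff7 [-0.606 -5.73  -0.609 -0.309]
```

send_rows(increments=[[[0.12,0.07,0],[0,0,-1],-1],[[0.25,0.14,0],[0,0,-2],-1]])

```text
clock: 13.3
position: [0.4964, 0.0434, 0.0189]
tool_rot: [3.141, 0.001, 2.49]
force: [7.6, -0.1, -6.2]
grip_width: 0.0139
finger_force: 88.7
```

```bash
python3 q.py
```

```text
13.3 knob 2.251 Mz -0.09 Fal -1.9 F [ 7.6 -0.1 -6.2] eff7 [-0.575 -5.927 -0.634 -0.31 ]
```

send_rows(increments=[[[0.11,0.09,0],[0,0,-1],-1],[[0.22,0.18,0],[0,0,-2],-1]])

```text
clock: 13.5
position: [0.4963, 0.0437, 0.0189]
tool_rot: [3.141, 0.001, 2.525]
force: [6.3, 1.1, -6.2]
grip_width: 0.0135
finger_force: 88.7
```

```bash
python3 q.py
```

```text
13.5 knob 2.286 Mz -0.165 Fal -0.4 F [ 6.3  1.1 -6.2] eff7 [-0.549 -6.115 -0.634 -0.312]
```

send_rows(increments=[[[0.11,0.09,0],[0,0,-1],-1],[[0.22,0.18,0],[0,0,-2],-1]])

```text
clock: 13.7
position: [0.4963, 0.044, 0.0189]
tool_rot: [3.141, 0.001, 2.56]
force: [7.4, -0.0, -6.3]
grip_width: 0.0135
finger_force: 88.6
```

```bash
python3 q.py
```

```text
13.7 knob 2.321 Mz -0.049 Fal -1.7 F [ 7.4 -0.  -6.3] eff7 [-0.521 -6.31  -0.647 -0.313]
```

send_rows(increments=[[[0.11,0.1,0],[0,0,-1],-1],[[0.22,0.2,0],[0,0,-2],-1]])

```text
clock: 13.9
position: [0.4962, 0.0442, 0.0189]
tool_rot: [3.141, 0.001, 2.595]
force: [7.6, 0.1, -6.8]
grip_width: 0.0134
finger_force: 88.6
```

```bash
python3 q.py
```

```text
13.9 knob 2.356 Mz -0.14 Fal -1.7 F [ 7.6  0.1 -6.8] eff7 [-0.663 -6.689 -0.686 -0.287]
```

send_rows(increments=[[[0.11,0.1,0],[0,0,-1],-1],[[0.22,0.2,0],[0,0,-2],-1]])

```text
clock: 14.1
position: [0.4962, 0.0445, 0.0189]
tool_rot: [3.141, 0.001, 2.629]
force: [7.5, -0.8, -6.0]
grip_width: 0.013
finger_force: 88.6
```

```bash
python3 q.py
```

```text
14.1 knob 2.39 Mz -0.217 Fal -2.5 F [ 7.5 -0.8 -6. ] eff7 [-0.831 -7.087 -0.715 -0.242]
```

send_rows(increments=[[[0,0,0],[0,0,-0.5],-1],[[0,0,0],[0,0,-0.5],-1],[[0,0,0],[0,0,-0.5],-1]])

```text
clock: 14.4
position: [0.4961, 0.0445, 0.0189]
tool_rot: [3.141, 0.001, 2.638]
force: [6.9, 0.8, -6.5]
grip_width: 0.0141
finger_force: 88.6
```

```bash
python3 q.py; python3 avg.py
```

```text
14.4 knob 2.399 Mz -0.004 Fal -0.9 F [ 6.9  0.8 -6.5] eff7 [-0.071 -7.142 -0.608  0.084]
[-0.004 -0.034 -0.069 -0.06  -0.006 -0.071 -0.043 -0.094] [-0.9 -1.1 -1.  -0.5 -1.1 -1.  -0.9 -1.1] [-0.048 -0.945  2.638] 14.75
```

send_rows(increments=[[[0,0,0],[0,0,0],-0.6],[[0,0,0],[0,0,0],-0.2],[[0,0,0],[0,0,0],0.2],[[0,0,0],[0,0,0],0.2],[[0,0,0],[0,0,0],0.2],[[0,0,-10],[0,0,0],0.2],[[0,0,-25],[0,0,0],0.2],[[0,0,-45],[0,0,0],0.2],[[0,0,-65],[0,0,0],0.2],[[0,0,-80],[0,0,0],0.2]])

```text
clock: 15.8
position: [0.4955, 0.0446, 0.1006]
tool_rot: [3.141, 0.001, 2.639]
force: [-0.3, 0.5, 0.1]
grip_width: 0.0512
finger_force: 0.0
```

Run:
```python
from h import *
import cv2
def wing(): # wing direction from dark blob in rectified top plane
    p=camera_params("wrist");E=np.array(p["extrinsics"]);f=240/np.tan(np.radians(p["fovy"]/2))
    c0=np.array([.496,.0445,.069]);a=(np.arange(160)-80)/2000
    X=c0+a[None,:,None]*np.array([1,0,0])+a[:,None,None]*np.array([0,1,0])
    C=X@E[:3,:3].T+E[:3,3]
    im=cv2.remap(grab_frame("wrist"),(p["cx"]+f*C[...,0]/C[...,2]).astype(np.float32),(p["cy"]+f*C[...,1]/C[...,2]).astype(np.float32),1)
    m=(im.max(2)<60).astype(np.uint8);n,l,st,ce=cv2.connectedComponentsWithStats(m)
    k=1+np.argmax(st[1:,4]);pts=np.argwhere(l==k)[:,::-1].astype(np.float32)
    return cv2.minAreaRect(pts)
print(wing(),"expected wing deg",np.degrees(2.638)); print(observe()['force'],observe()['clock'])
```

```text
((62.87772750854492, 85.56266021728516), (84.27961730957031, 101.55638122558594), 21.948699951171875) expected wing deg 151.14626635551116
[ 2.17919713 -0.31028499  3.22411715] 15.85
```

```bash
python3 -c "
from workcell import *
print(job_done())"
```

```text
the job is handed in; nothing more can be done
None
```

I broke the knob loose, wound it on to about 2.4 rad (19 mm of jaw travel), released it and handed the job in. I judge the stone to be held at about 10 N from the rise in torque over the last few degrees, since the force on the stone could not be read directly.

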